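# Gauge the glovebox tray saddles

### The job

Sort the three blue saddle blocks by trying each one on its gauge rail: push it gently along its rail, away from the bare steel end towards the green stop. A saddle that fits slides right over the brass gauge part and must be left home against its green stop, without being lifted; the one that jams at the start of the gauge must not be forced: lift it straight up off the rail where it jammed and set it down upright in the red tray. Leave everything else on the bench alone.

Things in the scene. Friction and masses are not known exactly. Their poses are not given: they have to be found in the camera images.
- track: fixed aluminium gauge plate, 300 (x) x 290 (y) x 12 mm, origin centre of underside. Three rails, 17 mm wide, run along its x at y = -105, 0, +105 mm: bare steel, 8 mm above the plate, from x = -140 to -15 mm, then brass gauge part, 18 mm above the plate, to x = +120 mm, then a green stop 20 x 60 mm, 40 mm above the plate. Saddles start on the steel parts
- gauge_faces: the three copper-coloured faces at the near ends of the brass gauge parts, 11 mm wide, up to 16 mm above the plate, at track x = -15 mm, against which the web of a faulty saddle stops; fixed to the track, same origin and axes
- gauge_edge (a point): point on the middle rail, at track x = -15 mm, on top of the plate, where the brass gauge part begins; a faulty saddle jams when its centre is about 8 mm short of this line
- home_mid (a point): where the centre of the underside of a saddle is when home on the middle rail, against the green stop (track x = +70 mm, plate top); the other rails' home points lie 105 mm to either side along the track's y
- saddle_a: loose blue saddle block, steel plate on top, 100 mm long (x, along the rail), 50 wide, 50 high, 0.3 kg; origin centre of underside. A keyway 20 wide, 24 high under it straddles the rail. In a faulty saddle a hidden web at mid-length leaves only 12 mm of height, so it rides the low steel part of a rail but jams on the gauge part; from outside all look alike
- saddle_b: loose blue saddle block, steel plate on top, 100 mm long (x, along the rail), 50 wide, 50 high, 0.3 kg; origin centre of underside. A keyway 20 wide, 24 high under it straddles the rail. In a faulty saddle a hidden web at mid-length leaves only 12 mm of height, so it rides the low steel part of a rail but jams on the gauge part; from outside all look alike
- saddle_c: loose blue saddle block, steel plate on top, 100 mm long (x, along the rail), 50 wide, 50 high, 0.3 kg; origin centre of underside. A keyway 20 wide, 24 high under it straddles the rail. In a faulty saddle a hidden web at mid-length leaves only 12 mm of height, so it rides the low steel part of a rail but jams on the gauge part; from outside all look alike
- red_tray: fixed open red tray, 170 (x) x 150 (y) x 45 mm high, walls 4 mm, floor about 4 mm thick; origin at the centre of its underside. It and the blue tray may change places.
- blue_tray: fixed open blue tray of the same size, with a wrench in it; not used
- wrench: loose steel wrench, 130 mm long, lying in the blue tray; leave alone
- wash_bottle: loose white bottle with a red cap, 64 mm across, 150 mm high; leave alone. Origin under its centre
Not all that is in view belongs to the job. Leave any pink look-alike of the saddle_b alone.

How it is judged:
By the outcome, as a careful person would: the job done as asked, in the order asked, and still so for the second after the job is handed in, with the robot touching nothing.
It also fails if it takes over 69 s, if anything falls off the work surface, if the arm or the gripper's body presses on something with over 40 N, if the wrist force passes 120 N, or if a joint passes its speed limit or range.

### The arm

A 6-joint arm with a two-finger parallel gripper is mounted at the origin on the work surface. World frame = base frame: x ahead of the robot, y to its left, z up, the work surface at z = 0. Lengths are in m, angles in rad, forces in N, time in s.
With the tool pointing down it reaches from about 0.35 to 0.875 m from the base axis. Payload 15.5 kg.
Tool frame: the origin (TCP) lies on the centre line of the jaws, within the pads' length; the fingertips stand 11 mm ahead of it and the grasp point (between the pads) lies 8 mm behind it (bot.finger_overhang is the distance from the TCP to the fingertips, in m); z points along the fingers, y is the line along which they close (so a half turn about z gives the same grasp; the last joint's range is limited). The gripper opens to 85 mm and grips with 20 to 120 N. Pads are 22 mm wide; open, the fingers measure 114 mm over their backs; the gripper's body (76 mm by 85 mm) begins 54 mm behind the grasp point. The pads swing forward as they close: fully open they stand 13 mm farther back than shut.
Start: joints at [-1.325, 0.494, 1.345, -0, 1.302, -0.096], TCP at [0.209, -0.589, 0.206] pointing down, gripper open.
Joint ranges: [-2.91, 2.91], [-0.82, 2.16], [0.22, 2.67], [-1.22, 4.37], [0.12, 2.79], [-3.08, 3.08]. Speed limits (rad/s): [1.89, 1.89, 2.57, 3.01, 3.01, 3.01].

### API

Orientations are given as a unit quaternion [x, y, z, w].
In Python, from rig import bot gives the robot as it stands. The module is installed in compiled form; this text tells all that it offers.
- The arm moves only by the shell command python3 -m creep 'ROWS' [FORCE]. ROWS is JSON, a list of rows, each a list of 3 entries, a list of its own where there are three numbers: the finger opening in cm, from 0 to 8.54, then the shift along the world's x, y, z in cm, then the turn, a rotation vector about the world's x, y, z in rad. In form: [[gripper, [tx, ty, tz], [ax, ay, az]], ...]. A call has 1 to 10 rows; each row shifts and turns the commanded pose from where the row before left it; what a row does not reach is not made up. A row lasts 1/12 s, in which the tool goes at most 41.7 mm and 7.16 degrees, less where a joint would pass 70% of its speed; a pose out of reach is approached as far as the arm can. A call with a gripper value outside its range is refused whole. The fingers move at their own pace and stop on an object; FORCE is the grip in N (left out, the last holds). Time passes only in rows, so rows that do not move let the fingers close. It gives the time, the measured TCP pose, the force, the opening and the grip force at its end, in the units of the state.
- bot.sense(): the state, without advancing time (a new reading comes with each control period).
- bot.grab_frame(name): name is "side" or "top" or "wrist"; returns (picture, depth): 420x560x3 uint8, blue, green, red; 420x560 float32, m along the optical axis (not along the pixel's ray), 0 where there is no reading.
- bot.camera_model(name): a dict with "fx", "fy", "cx", "cy" (pixels), "origin" and "rotation" of the camera in the world. Camera axes: x right, y down, z forward; pixel columns grow to the right and rows downward; lengths in m; the calibration is good to about 2 mm. The wrist camera is an equidistant fisheye: a pixel r from the principal point sees the ray r / f radians off the axis. A picture is of the moment at which its call begins: read the wrist's pose just before it. camera_model takes no time and is no camera call; for the wrist camera it gives the pose at the moment of the call.
- bot.job_done(): hands the job in; it is judged then, once.
The state is a dict: "time": time; "q": joint angles; "qd": joint speeds; "joint_efforts": joint torques, N m; "ee_pos": TCP position; "orientation": TCP orientation; "wrist_force": force on the tool from outside, world axes, zero at the start; "wrist_torque": the same for the moment, N m; "gripper_width": opening from 0.0 (shut) to 1.0 (fully open); "grip_force": force on a finger pad.
Only numpy, scipy, OpenCV 4.12 (cv2) and the standard library are available. Lean on these libraries where they do the work, as an engineer would, in place of code of your own. Each camera call takes 0.05 s, during which the arm holds its last target. There are 200 camera calls.

## Working session

There is one attempt and no reset: what is moved stays moved. The work goes in short steps, Python scripts to look and compute and a shell command to move; the robot and the scene stay as the last step left them, time stands still between calls to the robot, and variables do not carry over. Pictures are saved under pics/ and viewed, at most 12 in all, crops included, and the job is handed in when it is done.

```bash
mkdir -p pics; python3 - <<'E'
from rig import bot
import cv2,numpy as np
s=bot.sense();print({k:np.round(v,3) for k,v in s.items()})
for n in("top","side"):
    p,d=bot.grab_frame(n);cv2.imwrite(f"pics/{n}0.png",p);np.savez(f"{n}0.npz",p=p,d=d)
    print({k:np.round(v,3) for k,v in bot.camera_model(n).items()})
E
```

```text
{'time': np.float64(0.0), 'q': array([-1.324,  0.494,  1.346, -0.   ,  1.303, -0.095]), 'qd': array([-0.   ,  0.002, -0.002,  0.002,  0.   ,  0.   ]), 'joint_efforts': array([-2.0000e-03, -8.8216e+01, -3.8386e+01, -0.0000e+00,  1.0000e-02,
       -0.0000e+00]), 'ee_pos': array([ 0.209, -0.588,  0.205]), 'orientation': array([ 0.985,  0.17 , -0.   , -0.001]), 'wrist_force': array([-0.941,  0.492, -0.018]), 'wrist_torque': array([ 0.032,  0.034, -0.036]), 'grip_force': np.float64(0.0), 'gripper_width': np.float64(1.001)}
{'fx': np.float64(512.827), 'fy': np.float64(512.827), 'cx': np.float64(281.085), 'cy': np.float64(210.021), 'origin': array([0.235, 0.045, 1.133]), 'rotation': array([ 0.722, -0.685,  0.073, -0.074])}
{'fx': np.float64(461.939), 'fy': np.float64(461.939), 'cx': np.float64(280.68), 'cy': np.float64(210.403), 'origin': array([0.23 , 0.706, 0.843]), 'rotation': array([-0.164,  0.922, -0.346,  0.053])}
```

View pics/top0.png

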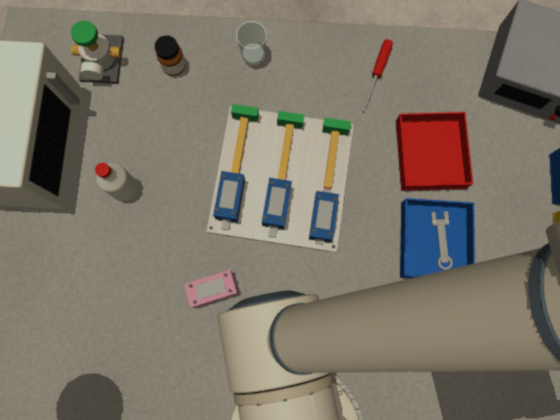

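View pics/side0.png

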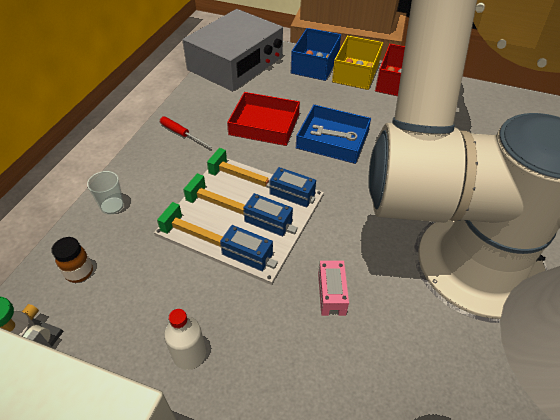

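The top view shows the three saddles at about (229,196), (277,202) and (324,216), with the green stops above them at y≈115–125. The red tray is at (435,150), the blue tray at (438,240), and the pink look-alike at (210,288). The side view agrees with this, and the bottle is clear of the track.

```bash
cat > h.py <<'E'
import cv2,numpy as np
from rig import bot
from scipy.spatial.transform import Rotation as R
def ray(n,uv,z):
    c=bot.camera_model(n);d=np.array([(uv[0]-c['cx'])/c['fx'],(uv[1]-c['cy'])/c['fy'],1]);q=np.array(c['rotation'])
    d=(R.from_quat(q).as_matrix() if q.size==4 else q)@d;o=np.array(c['origin']);return o+d*(z-o[2])/d[2]
def blobs(p,lo,hi,amin):
    m=cv2.inRange(cv2.cvtColor(p,cv2.COLOR_BGR2HSV),lo,hi)
    cs,_=cv2.findContours(m,cv2.RETR_EXTERNAL,cv2.CHAIN_APPROX_NONE)
    return [c for c in cs if cv2.contourArea(c)>amin]
def rect(n,c,z):
    P=np.array([ray(n,x[0],z)[:2] for x in c.astype(float)],np.float32)*1000
    r=cv2.minAreaRect(P);return np.round(r[0],1),np.round(r[1],1),round(r[2],1)
E
python3 - <<'E'
from h import *
p=np.load('top0.npz')['p']
for nm,lo,hi,z in(("green",(50,120,40),(75,255,255),.052),("blue",(100,120,40),(125,255,255),.062),("red",(0,180,80),(6,255,255),.045),("brass",(15,130,120),(28,255,255),.030)):
    for c in blobs(p,lo,hi,150): print(nm,cv2.boundingRect(c),rect("top",c,z))
# grey plates on saddles
hsv=cv2.cvtColor(p,cv2.COLOR_BGR2HSV)
m=cv2.inRange(hsv,(100,120,40),(125,255,255))
cs,h=cv2.findContours(m,cv2.RETR_CCOMP,cv2.CHAIN_APPROX_NONE)
for c,hh in zip(cs,h[0]):
    if hh[3]>=0 and cv2.contourArea(c)>100: print("plate",rect("top",c,.062))
E
```

```text
green (324, 118, 26, 16) (array([661.8, -60.7]), array([56.9, 31.1]), 85.5)
green (278, 111, 26, 17) (array([671.9,  43.6]), array([55.9, 31.2]), 84.0)
green (232, 105, 26, 16) (array([682.4, 146.9]), array([60.3, 31.5]), 83.8)
green (71, 21, 26, 25) (array([857.3, 530.9]), array([65.8, 55.1]), 26.6)
blue (401, 199, 73, 79) (array([ 416.6, -279.7]), array([153.2, 168.8]), 89.2)
blue (310, 192, 28, 49) (array([453.3, -39.1]), array([ 47.4, 103.2]), 84.2)
blue (263, 179, 28, 49) (array([476.7,  63.5]), array([ 46.7, 102.8]), 83.7)
blue (214, 172, 30, 50) (array([486.2, 166.6]), array([ 48.7, 103.7]), 84.1)
blue (550, 149, 10, 55) (array([ 569.1, -535.6]), array([ 19.6, 123.6]), 86.6)
red (399, 112, 74, 75) (array([ 622.3, -281.6]), array([170.8, 150.6]), 4.7)
red (373, 40, 19, 36) (array([ 839.1, -163.1]), array([21.4, 92.3]), 72.6)
brass (324, 131, 15, 57) (array([592.1, -53.3]), array([ 16.4, 133.2]), 84.6)
brass (278, 124, 16, 55) (array([604.9,  49.7]), array([ 16.5, 129.7]), 84.3)
brass (232, 117, 16, 56) (array([614.8, 154.2]), array([ 17.7, 130.8]), 85.0)
plate (array([457.1, -39.5]), array([37.9, 68.2]), 84.3)
plate (array([481.1,  63.9]), array([37.8, 68.2]), 83.7)
plate (array([490.5, 168. ]), array([38. , 68.2]), 84.0)
```

```bash
python3 -m creep '[[0,[1.1,3.7,0],[0,0,-0.112]],[0,[1.1,3.7,0],[0,0,-0.112]],[0,[1.1,3.7,0],[0,0,-0.112]],[0,[1.1,3.7,0],[0,0,-0.112]],[0,[1.1,3.7,0],[0,0,0]],[0,[1.1,3.7,0],[0,0,0]],[0,[1.1,3.7,0],[0,0,0]],[0,[1.1,3.7,0],[0,0,0]],[0,[1.1,3.7,0],[0,0,0]],[0,[1.1,3.7,0],[0,0,0]]]'
```

```text
time: 0.93
ee_pos: [0.3194, -0.217, 0.2059]
orientation: [0.999, -0.053, -0.0, -0.0]
wrist_force: [0.9, 0.6, 0.3]
gripper_width: -0.004
grip_force: 0.0
```

```bash
python3 -m creep '[[0,[1.0,3.1,0],[0,0,0]],[0,[1.0,3.1,0],[0,0,0]],[0,[1.0,3.1,0],[0,0,0]],[0,[1.0,3.1,0],[0,0,0]],[0,[1.0,3.1,-2.0],[0,0,0]],[0,[0.8,3.1,-2.5],[0,0,0]],[0,[0,0,-3.5],[0,0,0]],[0,[0,0,-3.5],[0,0,0]],[0,[0,0,0],[0,0,0]],[0,[0,0,0],[0,0,0]]]'
python3 - <<'E'
from h import *
print(bot.sense()['ee_pos'])
p,d=bot.grab_frame("wrist");cv2.imwrite("pics/w1.png",p)
p,d=bot.grab_frame("side");cv2.imwrite("pics/s1.png",p)
E
```

```text
time: 1.77
ee_pos: [0.3762, -0.0325, 0.0905]
orientation: [0.999, -0.053, -0.002, -0.0]
wrist_force: [-0.4, 0.2, 0.2]
gripper_width: 0.006
grip_force: 0.0
[ 0.3762164  -0.03251205  0.090455  ]
```

View pics/s1.png

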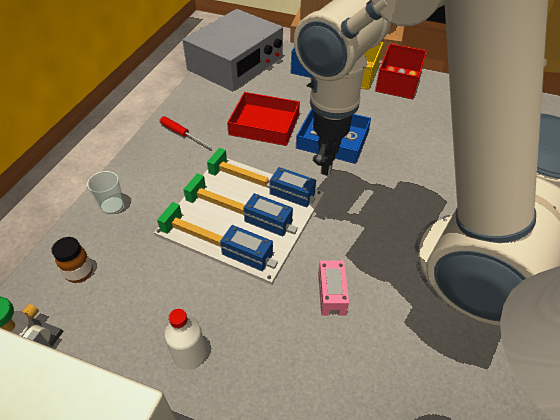

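The side view shows the closed fingers at about (325,165), behind the right-hand saddle and clear of it.

```bash
python3 -m creep '[[0,[0.02,0.2,-2.5],[0,0,0]],[0,[0,0,-2.4],[0,0,0]],[0,[0,0,0],[0,0,0]],[0,[0.5,-0.05,0],[0,0,0]],[0,[0.5,-0.05,0],[0,0,0]],[0,[0.5,-0.05,0],[0,0,0]],[0,[0.5,-0.05,0],[0,0,0]],[0,[0.5,-0.05,0],[0,0,0]],[0,[0.5,-0.05,0],[0,0,0]]]'
python3 -m creep '[[0,[0.5,-0.05,0],[0,0,0]],[0,[0.5,-0.05,0],[0,0,0]],[0,[0.5,-0.05,0],[0,0,0]],[0,[0.5,-0.05,0],[0,0,0]]]'
```

```text
time: 2.62
ee_pos: [0.4086, -0.034, 0.0425]
orientation: [0.999, -0.053, 0.001, 0.0]
wrist_force: [-0.4, -0.2, 0.2]
gripper_width: -0.002
grip_force: 0.0
time: 2.95
ee_pos: [0.4282, -0.0359, 0.0419]
orientation: [0.999, -0.053, -0.0, -0.0]
wrist_force: [0.6, 0.0, -0.5]
gripper_width: -0.001
grip_force: 0.0
```

```bash
cat >> h.py <<'E'
O=np.array([548.1,56.8]);ux=np.array([.9943,-.1063]);uy=np.array([.1063,.9943])
def look(name):
    p,d=bot.grab_frame("top");cv2.imwrite(f"pics/{name}.png",p)
    cs=blobs(p,(100,120,40),(125,255,255),100)
    for c in cs:
        x,y,w,h=cv2.boundingRect(c)
        if 200<x<390 and y<270:
            r=rect("top",c,.062);v=r[0]-O;print("saddle along/lat",np.round([v@ux,v@uy],1),r[1])
    v=bot.sense()['ee_pos'][:2]*1000-O;print("tcp",np.round([v@ux,v@uy],1),np.round(bot.sense()['wrist_force'],1))
    return p
E
python3 -c "
from h import *
look('t1')"
```

```text
tcp [-108.2 -105. ] [ 0.3 -0.5  1. ]
```

View pics/t1.png

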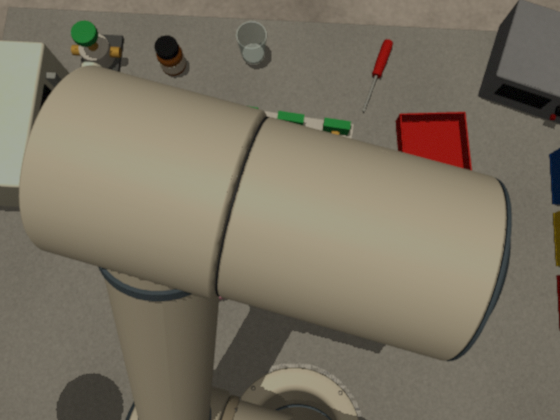

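Arm blocks the top camera here. I'll check with the side camera instead.

```bash
cat >> h.py <<'E'
def side(name,crop=True):
    p,d=bot.grab_frame("side")
    q=cv2.resize(p[120:300,130:390],None,fx=3,fy=3) if crop else p
    cv2.imwrite(f"pics/{name}.png",q)
    hsv=cv2.cvtColor(p,cv2.COLOR_BGR2HSV)
    m=cv2.inRange(hsv,(100,120,30),(125,255,255))
    cs,h=cv2.findContours(m,cv2.RETR_CCOMP,cv2.CHAIN_APPROX_NONE)
    for c,hh in zip(cs,h[0]):
        if hh[3]>=0 and cv2.contourArea(c)>80:
            x,y,_,_=cv2.boundingRect(c)
            if 150<x<330 and y>145:
                r=rect("side",c,.062);v=r[0]-O;print("plate along/lat",np.round([v@ux,v@uy],1),r[1])
    v=bot.sense()['ee_pos'][:2]*1000-O;print("tcp",np.round([v@ux,v@uy],1),np.round(bot.sense()['wrist_force'],1))
E
python3 -c "
from h import *
side('s2')"
```

```text
plate along/lat [-70.1 104.8] [36.2 65.1]
plate along/lat [-68.5   0.4] [37.1 65.6]
tcp [-108.9 -105. ] [ 1.   0.1 -0.7]
```

View pics/s2.png

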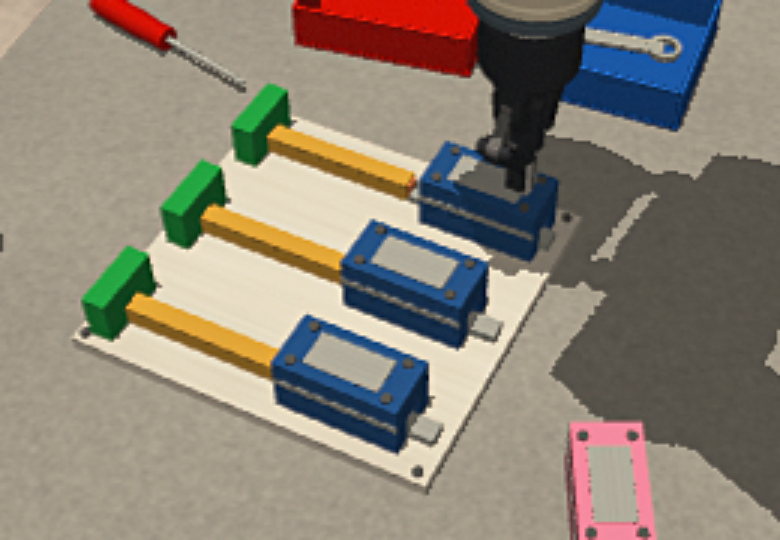

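```bash
python3 - <<'E'
from h import *
c=bot.camera_model("side");q=np.array(c['rotation']);M=R.from_quat(q).as_matrix()
def pj(P):
    v=M.T@(np.array(P)-c['origin']);return np.array([v[0]/v[2]*c['fx']+c['cx'],v[1]/v[2]*c['fy']+c['cy']])
def crop(P): return np.round((pj(P)-[130,120])*3)
t=bot.sense()['ee_pos'];print(t,bot.sense()['orientation'],"tcp",crop(t),"tip",crop(t-[0,0,.011]))
w=lambda a,l,z:np.r_[(O+a*ux+l*uy)/1000,z]
for a in(-150,-130,-120,-50,-30,-15): print(a,crop(w(a,-80,.062)),crop(w(a,-130,.062)))
E
```

```text
[ 0.42866956 -0.03598747  0.04194547] [ 9.98594118e-01 -5.30062613e-02  3.47014943e-04  5.62220538e-05] tcp [518. 206.] tip [518. 215.]
-150 [555. 226.] [580. 185.]
-130 [531. 218.] [557. 177.]
-120 [519. 213.] [545. 173.]
-50 [439. 184.] [466. 145.]
-30 [416. 176.] [444. 137.]
-15 [399. 170.] [427. 131.]
```

```bash
python3 - <<'E'
from h import *
c=bot.camera_model("side");M=R.from_quat(np.array(c['rotation'])).as_matrix()
p,d=bot.grab_frame("side")
def pt(cx,cy):
    u,v=130+cx/3,120+cy/3;z=d[int(v),int(u)];P=M@(np.array([(u-c['cx'])/c['fx'],(v-c['cy'])/c['fy'],1])*z)+c['origin']
    a=P[:2]*1000-O;return np.round([a@ux,a@uy,P[2]*1000])
for x in(470,485,500,512,518,525,535,545): print(x,[pt(x,y).tolist()+p[120+y//3,130+x//3].tolist() for y in(165,177,186,195,204,215,230)])
E
```

```text
470 [[-62.0, -112.0, 60.0, 162, 178, 184], [-69.0, -97.0, 63.0, 83, 91, 93], [-72.0, -91.0, 60.0, 76, 73, 72], [-76.0, -83.0, 60.0, 70, 44, 20], [-78.0, -78.0, 54.0, 67, 42, 16], [-79.0, -78.0, 42.0, 90, 106, 114], [-79.0, -80.0, 23.0, 73, 46, 20]]
485 [[-73.0, -116.0, 62.0, 83, 92, 96], [-79.0, -105.0, 61.0, 82, 90, 92], [-84.0, -94.0, 62.0, 85, 94, 98], [-88.0, -85.0, 63.0, 71, 42, 15], [-90.0, -81.0, 58.0, 67, 42, 23], [-91.0, -79.0, 47.0, 66, 39, 18], [-93.0, -78.0, 31.0, 65, 40, 15]]
500 [[-84.0, -123.0, 60.0, 53, 39, 31], [-89.0, -111.0, 60.0, 85, 93, 95], [-95.0, -97.0, 65.0, 85, 92, 95], [-99.0, -89.0, 64.0, 83, 92, 97], [-102.0, -84.0, 60.0, 71, 44, 19], [-104.0, -81.0, 52.0, 67, 43, 20], [-105.0, -78.0, 38.0, 73, 70, 68]]
512 [[-122.0, -52.0, 140.0, 20, 19, 18], [-108.0, -91.0, 87.0, 21, 20, 20], [-108.0, -91.0, 76.0, 26, 26, 28], [-106.0, -96.0, 61.0, 85, 95, 98], [-111.0, -87.0, 62.0, 70, 39, 12], [-114.0, -79.0, 58.0, 67, 44, 19], [-115.0, -80.0, 40.0, 80, 97, 103]]
518 [[-122.0, -63.0, 130.0, 19, 19, 17], [-113.0, -88.0, 91.0, 25, 26, 24], [-113.0, -90.0, 80.0, 18, 20, 
[... 209 characters left out ...]
 72, 77, 82], [-116.0, -97.0, 75.0, 69, 74, 79], [-116.0, -99.0, 63.0, 75, 54, 35], [-120.0, -91.0, 62.0, 35, 46, 54], [-124.0, -81.0, 61.0, 76, 46, 19], [-127.0, -76.0, 50.0, 69, 42, 18]]
535 [[-120.0, -104.0, 93.0, 45, 48, 51], [-121.0, -105.0, 80.0, 57, 64, 67], [-119.0, -113.0, 62.0, 69, 43, 20], [-123.0, -104.0, 61.0, 74, 46, 22], [-126.0, -97.0, 60.0, 74, 45, 21], [-131.0, -86.0, 60.0, 75, 48, 21], [-132.0, -87.0, 42.0, 57, 35, 14]]
545 [[-95.0, -199.0, -2.0, 76, 84, 91], [-123.0, -123.0, 64.0, 33, 44, 49], [-126.0, -115.0, 63.0, 75, 45, 19], [-130.0, -107.0, 62.0, 74, 46, 22], [-132.0, -102.0, 58.0, 62, 39, 19], [-133.0, -103.0, 44.0, 56, 34, 16], [-131.0, -111.0, 18.0, 87, 100, 105]]
```

```bash
python3 - <<'E'
from h import *
print(bot.finger_overhang,bot.sense()['gripper_width'])
c=bot.camera_model("wrist");print({k:np.round(v,3) for k,v in c.items()})
p,d=bot.grab_frame("wrist");cv2.imwrite("pics/w2.png",p)
E
```

```text
0.011 -0.0006067652158682704
{'fx': np.float64(325.192), 'fy': np.float64(325.192), 'cx': np.float64(280.941), 'cy': np.float64(211.03), 'origin': array([ 0.493, -0.042,  0.209]), 'rotation': array([-0.663,  0.737,  0.098, -0.088])}
```

View pics/w2.png

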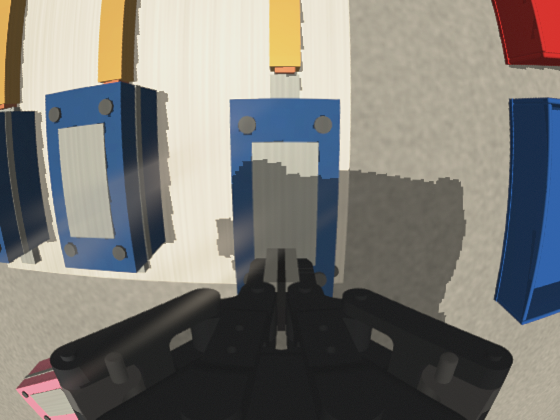

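The wrist view shows the fingers above the rear of the right saddle, tips near (281,255), instead of behind it. The saddle hasn't moved. I'll check the height scale next.

```bash
python3 - <<'E'
from h import *
c=bot.camera_model("wrist");M=R.from_quat(np.array(c['rotation'])).as_matrix()
p,d=bot.grab_frame("wrist")
def pt(u,v):
    x,y=u-c['cx'],v-c['cy'];r=np.hypot(x,y);th=r/c['fx'];k=np.tan(th)/r if r else 0
    P=M@(np.array([x*k,y*k,1])*d[v,u])+c['origin'];a=P[:2]*1000-O;return np.round([a@ux,a@uy,P[2]*1000],1)
for uv in((200,150),(285,120),(285,160),(400,100),(285,30),(281,252),(272,255),(290,255),(281,265),(281,290)): print(uv,pt(*uv))
E
```

```text
(200, 150) [-58.8 -54.1  11.6]
(285, 120) [ -42.2 -105.9   60.6]
(285, 160) [ -60.3 -105.9   61.6]
(400, 100) [ -24.9 -183.3   -2.1]
(285, 30) [   9.4 -106.2   29.7]
(281, 252) [ -99.6 -104.1   74.6]
(272, 255) [ -99.2 -100.2   79.1]
(290, 255) [ -99.9 -108.    77.3]
(281, 265) [ -99.5 -104.1   88.7]
(281, 290) [-103.1 -104.1  103.1]
```

Both cameras agree that the shut fingertips are at z≈73 mm, while the reported TCP height is 42 mm. So the tips sit about 31 mm above the reported z, not 11 mm below it. I'll back off, go lower while watching force, and check again.

```bash
python3 -m creep '[[0,[-2.5,0.27,0],[0,0,0]],[0,[-2.5,0.27,0],[0,0,0]],[0,[0,0,0],[0,0,0]],[0,[0,0,-1.5],[0,0,0]],[0,[0,0,-1.2],[0,0,0]],[0,[0,0,0],[0,0,0]]]'
cat >> h.py <<'E'
def wrist(name=None):
    c=bot.camera_model("wrist");M=R.from_quat(np.array(c['rotation'])).as_matrix()
    p,d=bot.grab_frame("wrist")
    if name: cv2.imwrite(f"pics/{name}.png",p)
    v,u=np.mgrid[0:420,0:560];x,y=u-c['cx'],v-c['cy'];r=np.hypot(x,y)+1e-9;k=np.tan(r/c['fx'])/r
    P=np.stack([x*k*d,y*k*d,d],-1)@M.T+c['origin'];a=P[...,:2]*1000-O
    return p,np.stack([a@ux,a@uy,P[...,2]*1000],-1),d
E
python3 - <<'E'
from h import *
p,P,d=wrist()
dark=(p.max(2)<110)
for v in range(225,280,3): print(v,np.round(P[v,281],0),p[v,281],np.round(P[v,272],0))
v=bot.sense()['ee_pos'][:2]*1000-O;print(v@ux,v@uy)
E
```

```text
time: 3.7
ee_pos: [0.3768, -0.0303, 0.0138]
orientation: [0.999, -0.053, -0.001, -0.0]
wrist_force: [-0.5, 0.3, 0.6]
gripper_width: -0.001
grip_force: 0.0
225 [-153. -104.   -1.] [ 95 104 107] [-153.  -99.   -1.]
228 [-155. -104.    0.] [ 88  96 100] [ -95. -104.  180.]
231 [-157. -104.   -0.] [87 96 99] [-157.  -99.   -1.]
234 [-159. -104.   -2.] [ 90  99 103] [-159.  -99.   -1.]
237 [-161. -104.   -1.] [ 92 100 104] [-160.  -99.   -1.]
240 [-162. -104.   -1.] [ 92 100 104] [-163.  -99.   -1.]
243 [-165. -104.   -1.] [ 90  98 101] [-164.  -99.    0.]
246 [-167. -104.   -1.] [ 89  98 100] [-166.  -99.   -1.]
249 [-151. -104.   43.] [47 49 50] [-150. -100.   43.]
252 [-150. -104.   48.] [41 43 44] [-150. -100.   48.]
255 [-150. -104.   50.] [34 36 37] [-150. -100.   51.]
258 [-151. -104.   53.] [30 31 32] [-151. -100.   53.]
261 [-150. -104.   57.] [26 28 28] [-151. -100.   56.]
264 [-150. -104.   60.] [29 29 30] [-150. -100.   60.]
267 [-151. -104.   62.] [27 28 29] [-151. -100.   62.]
270 [-150. -104.   66.] [27 28 28] [-150. -101.   66.]
273 [-151. -104.   68.] [27 28 28] [-150. -101.   68.]
276 [-150. -104.   70.] [29 30 31] [-151. -101.   70.]
279 [-150. -104.   73.] [26 25 28] [-151. -101.   73.]
-161.00471737371387 -104.77652355675177
```

```bash
python3 -m creep '[[0,[0,0,-1.2],[0,0,0]],[0,[0,0,0],[0,0,0]],[0,[0.6,-0.06,0],[0,0,0]],[0,[0.6,-0.06,0],[0,0,0]],[0,[0.6,-0.06,0],[0,0,0]],[0,[0.5,-0.05,0],[0,0,0]],[0,[0.5,-0.05,0],[0,0,0]]]'
python3 -m creep '[[0,[0.5,-0.05,0],[0,0,0]],[0,[0.5,-0.05,0],[0,0,0]],[0,[0.5,-0.05,0],[0,0,0]]]'
python3 - <<'E'
from h import *
side("s3")
E
```

```text
time: 4.33
ee_pos: [0.4063, -0.0333, 0.0033]
orientation: [0.999, -0.053, 0.0, 0.0]
wrist_force: [-2.8, -0.2, 2.0]
gripper_width: -0.001
grip_force: 1.2
time: 4.58
ee_pos: [0.4211, -0.0348, 0.003]
orientation: [0.999, -0.053, -0.0, -0.0]
wrist_force: [-2.1, 0.3, 1.4]
gripper_width: -0.0
grip_force: 1.2
plate along/lat [-70.1 104.8] [36.2 65.1]
plate along/lat [-68.5   0.4] [37.1 65.6]
tcp [-115.3 -104.6] [ 0.5  0.5 -0.4]
```

View pics/s3.png

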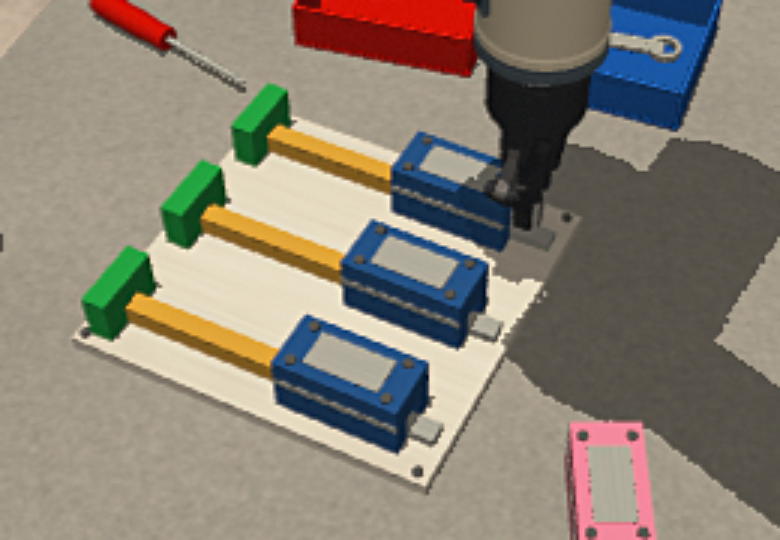

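The right saddle now moves properly ahead of the fingers, which are at about (528,205) in the crop. The push takes about 3 N.

```bash
python3 -m creep '[[0,[0.5,-0.05,0],[0,0,0]],[0,[0.5,-0.05,0],[0,0,0]],[0,[0.5,-0.06,0],[0,0,0]],[0,[0.5,-0.05,0],[0,0,0]],[0,[0.5,-0.05,0],[0,0,0]]]'
python3 -m creep '[[0,[0.3,-0.03,0],[0,0,0]],[0,[0.3,-0.03,0],[0,0,0]]]'
python3 -m creep '[[0,[0.2,-0.02,0],[0,0,0]],[0,[0.2,-0.02,0],[0,0,0]]]'
```

```text
time: 5.05
ee_pos: [0.4463, -0.0374, 0.0029]
orientation: [0.999, -0.053, 0.0, 0.0]
wrist_force: [-2.1, -0.7, -1.7]
gripper_width: 0.0
grip_force: 0.6
time: 5.22
ee_pos: [0.452, -0.038, 0.003]
orientation: [0.999, -0.053, -0.0, -0.0]
wrist_force: [-2.1, 0.2, 1.9]
gripper_width: -0.002
grip_force: 1.3
time: 5.38
ee_pos: [0.4552, -0.0382, 0.0029]
orientation: [0.999, -0.053, -0.001, -0.0]
wrist_force: [-14.8, -0.9, 9.5]
gripper_width: -0.004
grip_force: 7.4
```

The force reached 15 N exactly at the expected jam position, so the right saddle is the faulty one. I'll stop there, back off, go up and over, and check before gripping.

```bash
python3 -m creep '[[0,[-0.5,0.05,0],[0,0,0]],[0,[-2,0.22,0],[0,0,0]],[0,[0,0,3.5],[0,0,0]],[8.5,[0,0,3.5],[0,0,0]],[8.5,[0,0,0],[0,0,0]],[8.5,[2.8,-0.3,0],[0,0,0]],[8.5,[2.8,-0.3,0],[0,0,0]],[8.5,[2.9,-0.3,0],[0,0,0]],[8.5,[0,0,0],[0,0,0]],[8.5,[0,0,0],[0,0,0]]]'
python3 - <<'E'
from h import *
p,P,d=wrist("w3")
hsv=cv2.cvtColor(p,cv2.COLOR_BGR2HSV)
b=cv2.inRange(hsv,(100,120,20),(125,255,255))>0
m=b&(abs(P[...,2]-62)<6)&(abs(P[...,1]+105)<35)
q=P[m];print(len(q),"front edge",np.percentile(q[:,0],99.5),"lat",np.percentile(q[:,1],[.5,99.5]))
v=bot.sense()['ee_pos'][:2]*1000-O;print(v@ux,v@uy)
fm=(p.max(2)<60)&(P[...,2]>64)&(P[...,2]<140)&(abs(P[...,1]+105)<65)
f=P[fm];print(len(f));
for lo in(-165,-145,-125,-105,-85,-65):
    s=f[(f[:,1]>lo)&(f[:,1]<lo+20)]
    if len(s): print(lo,np.percentile(s[:,2],1),np.percentile(s[:,0],[1,50,99]))
E
```

```text
time: 6.22
ee_pos: [0.517, -0.0448, 0.0729]
orientation: [0.999, -0.053, 0.001, 0.0]
wrist_force: [-0.7, 0.2, -0.8]
gripper_width: 0.976
grip_force: 0.0
5431 front edge 28.22587004302632 lat [-129.88696167  -81.60179397]
-21.656556090896743 -104.28410932469939
1826
-165 109.8498148762201 [-30.85972741 -16.11185975  -9.35252816]
-145 112.03234868623599 [-29.78456612 -18.54857073  -9.41684504]
-105 64.13743473004686 [-62.28505671 -59.36323564 -56.44141456]
-65 111.8746944796108 [-31.34425005 -20.67217669 -12.41779662]
```

View pics/w3.png

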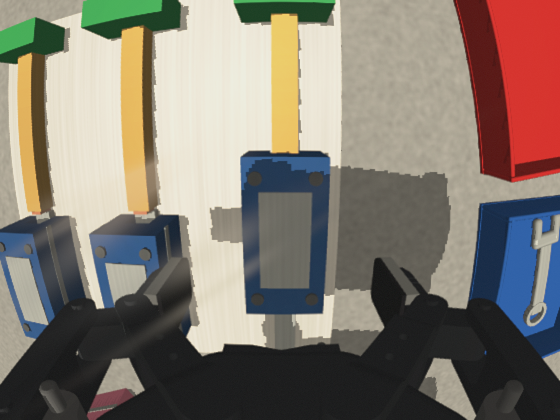

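The wrist view shows the jammed saddle at (285,230) with its front against the gauge. The open fingers straddle it at about (180,280) and (385,280), and the centring is good.

```bash
python3 -m creep '[[8.5,[0,-0.13,-2.7],[0,0,0]],[8.5,[0,0,-2.7],[0,0,0]],[8.5,[0,0,-2.5],[0,0,0]],[8.5,[0,0,0],[0,0,0]]]' 40
python3 -m creep '[[6,[0,0,0],[0,0,0]],[5.2,[0,0,0],[0,0,0]],[4.5,[0,0,0],[0,0,0]],[4,[0,0,0],[0,0,0]],[4,[0,0,0],[0,0,0]],[4,[0,0,0],[0,0,0]]]' 40
```

```text
time: 6.6
ee_pos: [0.5123, -0.0454, -0.0093]
orientation: [0.999, -0.053, -0.003, -0.0]
wrist_force: [-2.2, 0.1, 0.2]
gripper_width: 0.997
grip_force: 0.0
time: 7.1
ee_pos: [0.5163, -0.0461, -0.0044]
orientation: [0.999, -0.053, 0.001, 0.0]
wrist_force: [-2.5, 0.0, 6.9]
gripper_width: 0.583
grip_force: 41.5
```

```bash
python3 -m creep '[[4,[0,0,0.8],[0,0,0]],[4,[0,0,1.5],[0,0,0]],[4,[0,0,2],[0,0,0]],[4,[0,0,2],[0,0,0]],[4,[0,0,2],[0,0,0]],[4,[0,0,2],[0,0,0]],[4,[0,0,0],[0,0,0]],[4,[0,0,0],[0,0,0]]]'
```

```text
time: 7.77
ee_pos: [0.5163, -0.0461, 0.0985]
orientation: [0.999, -0.053, 0.001, 0.0]
wrist_force: [0.5, 0.5, -3.1]
gripper_width: 0.583
grip_force: 43.0
```

```bash
python3 -m creep '[[4,[0.7,-1.5,0],[0,0,0.024]],[4,[1.4,-3.1,0],[0,0,0.024]],[4,[1.4,-3.1,0],[0,0,0.024]],[4,[1.4,-3.1,0],[0,0,0.024]],[4,[1.4,-3.1,0],[0,0,0.024]],[4,[1.4,-3.1,0],[0,0,0.024]],[4,[1.4,-3.1,0],[0,0,0.024]],[4,[1.0,-2.1,0],[0,0,0.024]],[4,[0.5,-1.0,0],[0,0,0]],[4,[0,0,0],[0,0,0]]]'
python3 - <<'E'
from h import *
p,P,d=wrist("w4")
b=bot.sense()['ee_pos'];print(b)
p2,_=bot.grab_frame("side");cv2.imwrite("pics/s4.png",cv2.resize(p2[60:240,180:440],None,fx=3,fy=3))
E
```

```text
time: 8.6
ee_pos: [0.6218, -0.2799, 0.0955]
orientation: [0.999, 0.042, -0.0, -0.0]
wrist_force: [-0.9, 0.8, -3.0]
gripper_width: 0.58
grip_force: 42.8
[ 0.62112321 -0.27816409  0.09561543]
```

View pics/w4.png

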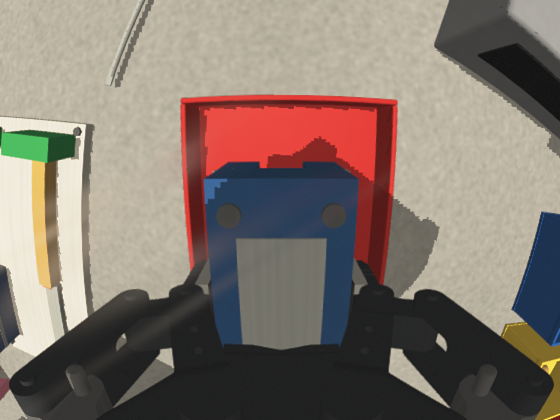

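The saddle hangs centred and square over the red tray at (285,250).

```bash
python3 -m creep '[[4,[0,-0.2,-2],[0,0,0]],[4,[0,0,-2.5],[0,0,0]],[4,[0,0,-2.5],[0,0,0]],[4,[0,0,-1.5],[0,0,0]],[4,[0,0,-1],[0,0,0]],[4,[0,0,-0.5],[0,0,0]],[4,[0,0,0],[0,0,0]]]'
python3 -m creep '[[4,[0,0,-0.3],[0,0,0]],[4,[0,0,-0.3],[0,0,0]],[4,[0,0,0],[0,0,0]]]'
```

```text
time: 9.28
ee_pos: [0.6211, -0.2789, -0.0037]
orientation: [0.999, 0.043, -0.001, -0.0]
wrist_force: [-0.2, 0.4, -2.4]
gripper_width: 0.58
grip_force: 42.7
time: 9.53
ee_pos: [0.6219, -0.28, -0.0087]
orientation: [0.999, 0.043, 0.0, 0.0]
wrist_force: [-0.1, 0.9, -2.9]
gripper_width: 0.581
grip_force: 42.7
```

```bash
python3 -m creep '[[4,[0,0,-0.15],[0,0,0]],[4,[0,0,-0.15],[0,0,0]],[4,[0,0,0],[0,0,0]]]'
python3 -m creep '[[4,[0,0,-0.1],[0,0,0]],[4,[0,0,0],[0,0,0]]]'
```

```text
time: 9.78
ee_pos: [0.6217, -0.28, -0.0121]
orientation: [0.999, 0.043, 0.0, 0.0]
wrist_force: [0.7, 0.0, -2.6]
gripper_width: 0.582
grip_force: 42.7
time: 9.95
ee_pos: [0.6217, -0.28, -0.0124]
orientation: [0.999, 0.043, 0.0, 0.0]
wrist_force: [-3.2, 1.7, 5.8]
gripper_width: 0.581
grip_force: 43.7
```

Floor contact. Now I'll open and rise.

```bash
python3 -m creep '[[5.5,[0,0,0],[0,0,0]],[6.3,[0,0,0],[0,0,0]],[6.3,[0,0,0],[0,0,0]],[6.3,[0,0,1.5],[0,0,0]],[6.3,[0,0,3],[0,0,0]],[6.3,[0,0,3.5],[0,0,0]],[4,[0,0,3.5],[0,0,0]],[0,[-0.7,1.5,0],[0,0,-0.024]],[0,[-2,2.9,0],[0,0,-0.024]],[0,[-2,3,0],[0,0,-0.024]]]'
python3 -m creep '[[0,[-2,3,0],[0,0,-0.024]],[0,[-2,3,0],[0,0,-0.024]],[0,[-2,3,0],[0,0,-0.024]],[0,[-2,3,0],[0,0,-0.024]],[0,[-2,3,0],[0,0,-0.022]],[0,[-2,3,0],[0,0,0]],[0,[-2,3,0],[0,0,0]],[0,[-2,3,0],[0,0,0]],[0,[-2,3,0],[0,0,0]],[0,[0,0,0],[0,0,0]]]'
```

```text
time: 10.78
ee_pos: [0.5747, -0.206, 0.1026]
orientation: [1.0, 0.006, 0.001, 0.0]
wrist_force: [-0.4, 1.3, -0.2]
gripper_width: 0.176
grip_force: 0.0
time: 11.62
ee_pos: [0.3902, 0.0675, 0.1019]
orientation: [0.999, -0.051, -0.002, -0.0]
wrist_force: [-0.6, -0.3, -0.8]
gripper_width: 0.002
grip_force: 0.0
```

```bash
python3 - <<'E'
from h import *
p,_=bot.grab_frame("side")
# saddle in red tray: plate contour at z .054
m=cv2.inRange(cv2.cvtColor(p,cv2.COLOR_BGR2HSV),(100,120,30),(125,255,255))
cs,h=cv2.findContours(m,cv2.RETR_CCOMP,cv2.CHAIN_APPROX_NONE)
for c,hh in zip(cs,h[0]):
    if hh[3]>=0 and cv2.contourArea(c)>60: print(cv2.boundingRect(c),rect("side",c,.054))
v=bot.sense()['ee_pos'][:2]*1000-O;print(v@ux,v@uy,bot.sense()['ee_pos'],bot.sense()['orientation'])
E
```

```text
(229, 229, 34, 23) (array([492.1, 163. ]), array([36.6, 65.8]), 84.0)
(252, 197, 32, 21) (array([482.5,  58. ]), array([37.4, 66.3]), 83.5)
(252, 104, 26, 12) (array([ 620.1, -277.5]), array([66. , 41.1]), 5.6)
-155.51545954548718 -7.38040028578775 [0.3926759  0.06599358 0.10214491] [ 9.98731983e-01 -5.03407545e-02 -4.78881977e-04 -6.87361869e-05]
```

The faulty saddle lies flat in the red tray at (620,−277) mm. Middle rail next.

```bash
python3 -m creep '[[0,[0.08,0.74,-3],[0,0,-0.006]],[0,[0,0,-3.5],[0,0,0]],[0,[0,0,-2.4],[0,0,0]],[0,[0,0,-1],[0,0,0]],[0,[0,0,0],[0,0,0]],[0,[0.8,-0.09,0],[0,0,0]],[0,[0.8,-0.09,0],[0,0,0]],[0,[0.5,-0.05,0],[0,0,0]],[0,[0.5,-0.05,0],[0,0,0]]]'
python3 -m creep '[[0,[0.5,-0.05,0],[0,0,0]],[0,[0.5,-0.05,0],[0,0,0]]]'
```

```text
time: 12.42
ee_pos: [0.4231, 0.0685, 0.0039]
orientation: [0.998, -0.055, 0.001, -0.0]
wrist_force: [-2.6, -0.2, 0.7]
gripper_width: -0.002
grip_force: 1.2
time: 12.58
ee_pos: [0.432, 0.0676, 0.0034]
orientation: [0.998, -0.055, 0.0, -0.0]
wrist_force: [-2.1, -0.2, 0.4]
gripper_width: -0.004
grip_force: 1.2
```

```bash
python3 - <<'E'
from h import *
side("s5")
E
```

```text
plate along/lat [-70.1 104.8] [36.2 65.1]
tcp [-115.4   -1.6] [0.4 0.2 0.7]
```

View pics/s5.png

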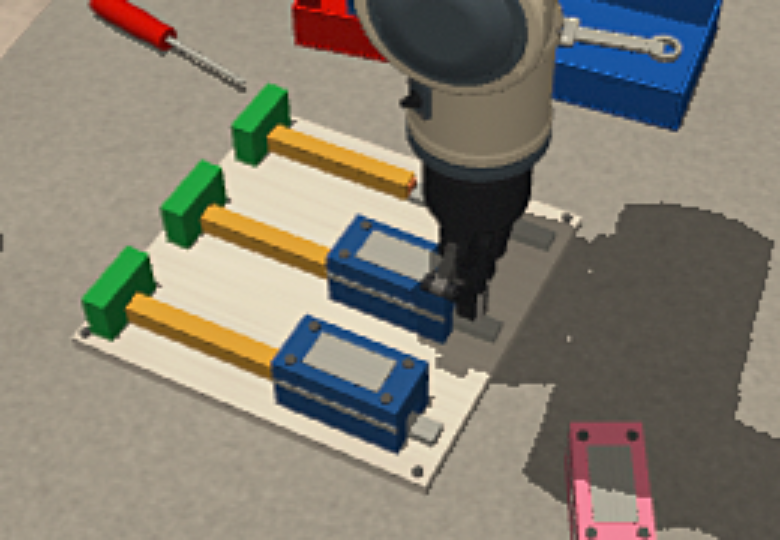

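The middle saddle is in contact with the fingers (465,290 in the crop) and sliding.

```bash
python3 -m creep '[[0,[0.5,-0.05,0],[0,0,0]],[0,[0.5,-0.05,0],[0,0,0]],[0,[0.5,-0.06,0],[0,0,0]],[0,[0.5,-0.05,0],[0,0,0]],[0,[0.5,-0.05,0],[0,0,0]],[0,[0.3,-0.03,0],[0,0,0]]]'
python3 -m creep '[[0,[0.2,-0.02,0],[0,0,0]],[0,[0.2,-0.02,0],[0,0,0]],[0,[0.2,-0.02,0],[0,0,0]]]'
python3 -m creep '[[0,[0.2,-0.02,0],[0,0,0]],[0,[0.2,-0.02,0],[0,0,0]]]'
python3 -m creep '[[0,[0.2,-0.02,0],[0,0,0]],[0,[0.2,-0.02,0],[0,0,0]]]'
```

```text
time: 13.13
ee_pos: [0.4605, 0.0647, 0.003]
orientation: [0.998, -0.055, 0.0, -0.0]
wrist_force: [-1.0, -0.2, 0.5]
gripper_width: 0.002
grip_force: 1.1
time: 13.38
ee_pos: [0.4655, 0.0641, 0.0029]
orientation: [0.998, -0.055, -0.0, 0.0]
wrist_force: [-1.4, 0.2, -0.5]
gripper_width: -0.002
grip_force: 0.9
time: 13.55
ee_pos: [0.4697, 0.0637, 0.0029]
orientation: [0.998, -0.055, 0.0, 0.0]
wrist_force: [-1.0, 0.6, -1.3]
gripper_width: 0.0
grip_force: 0.6
time: 13.72
ee_pos: [0.4737, 0.0633, 0.003]
orientation: [0.998, -0.055, 0.0, -0.0]
wrist_force: [-1.0, -0.5, -0.5]
gripper_width: -0.0
grip_force: 0.6
```

The saddle passed the gauge start at about 1 N, so it fits. The brass is higher than the steel, so I'll back off and raise the fingers before pushing on.

```bash
python3 -m creep '[[0,[-0.6,0.06,0],[0,0,0]],[0,[0,0.1,0.8],[0,0,0]],[0,[0.6,-0.06,0],[0,0,0]],[0,[0.8,-0.09,0],[0,0,0]],[0,[0.8,-0.08,0],[0,0,0]],[0,[0.8,-0.09,0],[0,0,0]],[0,[0.8,-0.08,0],[0,0,0]],[0,[0.8,-0.09,0],[0,0,0]]]'
python3 -m creep '[[0,[0.8,-0.09,0],[0,0,0]],[0,[0.8,-0.08,0],[0,0,0]],[0,[0.6,-0.06,0],[0,0,0]],[0,[0.5,-0.05,0],[0,0,0]],[0,[0.4,-0.04,0],[0,0,0]]]'
python3 -m creep '[[0,[0.3,-0.03,0],[0,0,0]],[0,[0.2,-0.02,0],[0,0,0]]]'
python3 -m creep '[[0,[0.2,-0.02,0],[0,0,0]],[0,[0.2,-0.02,0],[0,0,0]]]'
```

```text
time: 14.38
ee_pos: [0.5145, 0.0599, 0.0109]
orientation: [0.998, -0.055, -0.0, -0.0]
wrist_force: [-2.8, -0.6, 1.9]
gripper_width: 0.003
grip_force: 1.2
time: 14.8
ee_pos: [0.5451, 0.0568, 0.0109]
orientation: [0.998, -0.055, 0.0, -0.0]
wrist_force: [-2.4, 0.5, 0.4]
gripper_width: -0.002
grip_force: 1.0
time: 14.97
ee_pos: [0.5498, 0.0563, 0.0109]
orientation: [0.998, -0.055, 0.0, -0.0]
wrist_force: [-0.9, -0.2, -0.4]
gripper_width: -0.004
grip_force: 0.7
time: 15.13
ee_pos: [0.5534, 0.056, 0.011]
orientation: [0.998, -0.055, -0.0, 0.0]
wrist_force: [-0.9, -0.4, -0.8]
gripper_width: 0.001
grip_force: 0.6
```

```bash
python3 -m creep '[[0,[0.2,-0.02,0],[0,0,0]]]'
python3 -m creep '[[0,[0.1,-0.01,0],[0,0,0]],[0,[0.1,-0.01,0],[0,0,0]]]'
python3 -m creep '[[0,[0.1,-0.01,0],[0,0,0]],[0,[0,0,0],[0,0,0]]]'
```

```text
time: 15.22
ee_pos: [0.5555, 0.0558, 0.011]
orientation: [0.998, -0.055, -0.0, 0.0]
wrist_force: [-1.6, 1.0, -1.3]
gripper_width: -0.002
grip_force: 0.6
time: 15.38
ee_pos: [0.5575, 0.0556, 0.011]
orientation: [0.998, -0.055, -0.0, -0.0]
wrist_force: [-2.2, 0.5, 0.4]
gripper_width: -0.003
grip_force: 1.0
time: 15.55
ee_pos: [0.5579, 0.0555, 0.0109]
orientation: [0.998, -0.055, -0.001, 0.0]
wrist_force: [-4.3, -0.4, 2.9]
gripper_width: 0.003
grip_force: 2.2
```

```bash
python3 -m creep '[[0,[0.1,-0.01,0],[0,0,0]],[0,[0,0,0],[0,0,0]]]'
```

```text
time: 15.72
ee_pos: [0.5578, 0.0555, 0.0108]
orientation: [0.998, -0.055, -0.002, 0.0]
wrist_force: [-9.2, 0.9, 6.0]
gripper_width: -0.001
grip_force: 4.8
```

Middle saddle is home: the force rose to 9 N with no motion. Retreating and moving to the left rail.

```bash
python3 -m creep '[[0,[-1,0.1,0],[0,0,0]],[0,[-2,0.22,0],[0,0,0]],[0,[0,0,3],[0,0,0]],[0,[0,0,3.5],[0,0,0]],[0,[0,0,3],[0,0,0]],[0,[-2.1,2,0],[0,0,0]],[0,[-2.1,2,0],[0,0,0]],[0,[-2.1,2,0],[0,0,0]],[0,[-2.1,2,0],[0,0,0]],[0,[-2.1,2,0],[0,0,0]]]'
python3 -m creep '[[0,[-2.1,2,0],[0,0,0]],[0,[0,0,0],[0,0,0]],[0,[0,0,0],[0,0,0]]]'
python3 - <<'E'
from h import *
side("s6",False)
print(bot.sense()['ee_pos'])
E
```

```text
time: 16.55
ee_pos: [0.4239, 0.1593, 0.1062]
orientation: [0.998, -0.055, 0.001, -0.0]
wrist_force: [0.7, 0.9, -0.1]
gripper_width: -0.0
grip_force: 0.0
time: 16.8
ee_pos: [0.403, 0.1794, 0.1062]
orientation: [0.999, -0.054, 0.0, -0.0]
wrist_force: [0.6, 0.0, 0.2]
gripper_width: -0.005
grip_force: 0.0
plate along/lat [-70.1 104.8] [36.2 65.1]
plate along/lat [70.4  0.9] [37.3 66.2]
tcp [-156.4  106.1] [ 0.   0.1 -0.5]
[0.40390377 0.17888863 0.10626464]
```

```bash
python3 -m creep '[[0,[0,-0.13,-3],[0,0,0]],[0,[0,0,-3.5],[0,0,0]],[0,[0,0,-2.3],[0,0,0]],[0,[0,0,-1],[0,0,0]],[0,[0,0,0],[0,0,0]],[0,[0.8,-0.09,0],[0,0,0]],[0,[0.8,-0.09,0],[0,0,0]],[0,[0.5,-0.05,0],[0,0,0]],[0,[0.5,-0.05,0],[0,0,0]]]'
python3 -m creep '[[0,[0.5,-0.05,0],[0,0,0]],[0,[0.5,-0.06,0],[0,0,0]],[0,[0.5,-0.05,0],[0,0,0]],[0,[0.5,-0.05,0],[0,0,0]],[0,[0.5,-0.06,0],[0,0,0]]]'
python3 -m creep '[[0,[0.5,-0.05,0],[0,0,0]],[0,[0.4,-0.04,0],[0,0,0]]]'
python3 -m creep '[[0,[0.3,-0.03,0],[0,0,0]],[0,[0.2,-0.02,0],[0,0,0]]]'
```

```text
time: 17.6
ee_pos: [0.4313, 0.1744, 0.0089]
orientation: [0.998, -0.055, 0.001, -0.0]
wrist_force: [-2.1, -0.1, 2.0]
gripper_width: 0.003
grip_force: 1.2
time: 18.02
ee_pos: [0.4549, 0.1717, 0.008]
orientation: [0.998, -0.055, -0.0, 0.0]
wrist_force: [-2.0, 0.4, 1.6]
gripper_width: -0.001
grip_force: 1.2
time: 18.18
ee_pos: [0.4641, 0.1708, 0.008]
orientation: [0.998, -0.055, 0.0, -0.0]
wrist_force: [-3.3, 0.6, 1.6]
gripper_width: -0.0
grip_force: 1.2
time: 18.35
ee_pos: [0.4689, 0.1703, 0.0079]
orientation: [0.998, -0.055, 0.0, -0.0]
wrist_force: [-2.2, 0.4, 1.3]
gripper_width: -0.0
grip_force: 1.2
```

```bash
python3 -m creep '[[0,[0.3,-0.03,0],[0,0,0]],[0,[0.3,-0.03,0],[0,0,0]]]'
python3 -m creep '[[0,[0.2,-0.02,0],[0,0,0]],[0,[0.2,-0.02,0],[0,0,0]]]'
python3 -m creep '[[0,[0.2,-0.02,0],[0,0,0]],[0,[0.2,-0.02,0],[0,0,0]]]'
python3 -m creep '[[0,[0.2,-0.02,0],[0,0,0]],[0,[0.2,-0.02,0],[0,0,0]]]'
```

```text
time: 18.52
ee_pos: [0.4746, 0.1697, 0.0079]
orientation: [0.998, -0.055, -0.0, 0.0]
wrist_force: [-1.2, 0.1, -0.8]
gripper_width: -0.003
grip_force: 0.6
time: 18.68
ee_pos: [0.4787, 0.1693, 0.008]
orientation: [0.998, -0.055, 0.0, -0.0]
wrist_force: [-2.2, 0.1, 1.1]
gripper_width: -0.001
grip_force: 0.9
time: 18.85
ee_pos: [0.4826, 0.1689, 0.0079]
orientation: [0.998, -0.055, -0.0, 0.0]
wrist_force: [-1.8, 0.1, -0.5]
gripper_width: 0.002
grip_force: 0.6
time: 19.02
ee_pos: [0.4867, 0.1685, 0.008]
orientation: [0.998, -0.055, -0.0, -0.0]
wrist_force: [-1.1, 1.2, 0.1]
gripper_width: 0.002
grip_force: 0.6
```

It passed the jam line freely. On to its stop.

```bash
python3 -m creep '[[0,[0.8,-0.09,0],[0,0,0]],[0,[0.8,-0.08,0],[0,0,0]],[0,[0.8,-0.09,0],[0,0,0]],[0,[0.8,-0.08,0],[0,0,0]],[0,[0.8,-0.09,0],[0,0,0]]]'
python3 -m creep '[[0,[0.8,-0.09,0],[0,0,0]],[0,[0.8,-0.08,0],[0,0,0]],[0,[0.6,-0.06,0],[0,0,0]],[0,[0.5,-0.05,0],[0,0,0]],[0,[0.4,-0.04,0],[0,0,0]],[0,[0.3,-0.03,0],[0,0,0]]]'
python3 -m creep '[[0,[0.2,-0.02,0],[0,0,0]],[0,[0.2,-0.02,0],[0,0,0]]]'
python3 -m creep '[[0,[0.2,-0.02,0],[0,0,0]]]'
python3 -m creep '[[0,[0.1,-0.01,0],[0,0,0]],[0,[0.1,-0.01,0],[0,0,0]]]'
```

```text
time: 19.43
ee_pos: [0.5275, 0.1641, 0.008]
orientation: [0.998, -0.055, 0.0, -0.0]
wrist_force: [-3.5, 0.6, 1.7]
gripper_width: -0.002
grip_force: 1.2
time: 19.93
ee_pos: [0.5609, 0.1607, 0.008]
orientation: [0.998, -0.055, -0.0, -0.0]
wrist_force: [-2.3, 0.1, 2.1]
gripper_width: -0.002
grip_force: 1.3
time: 20.1
ee_pos: [0.5644, 0.1604, 0.0079]
orientation: [0.998, -0.055, -0.0, 0.0]
wrist_force: [-2.7, 0.4, 0.8]
gripper_width: 0.003
grip_force: 1.0
time: 20.18
ee_pos: [0.5664, 0.1602, 0.0079]
orientation: [0.998, -0.055, -0.0, 0.0]
wrist_force: [-1.4, -0.3, -0.5]
gripper_width: 0.002
grip_force: 0.8
time: 20.35
ee_pos: [0.5685, 0.16, 0.008]
orientation: [0.998, -0.055, -0.0, 0.0]
wrist_force: [-2.6, 0.8, -0.7]
gripper_width: -0.002
grip_force: 0.9
```

```bash
python3 -m creep '[[0,[0.1,-0.01,0],[0,0,0]],[0,[0,0,0],[0,0,0]]]'
python3 -m creep '[[0,[0.1,-0.01,0],[0,0,0]],[0,[0,0,0],[0,0,0]]]'
```

```text
time: 20.52
ee_pos: [0.5685, 0.1599, 0.0079]
orientation: [0.998, -0.055, -0.001, 0.0]
wrist_force: [-6.5, 0.7, 3.6]
gripper_width: -0.001
grip_force: 3.2
time: 20.68
ee_pos: [0.5685, 0.1598, 0.0078]
orientation: [0.998, -0.055, -0.002, 0.0]
wrist_force: [-11.2, 1.0, 7.9]
gripper_width: 0.0
grip_force: 5.8
```

Home (11 N, no motion). Retreating, then a final check.

```bash
python3 -m creep '[[0,[-1,0.1,0],[0,0,0]],[0,[-2,0.22,0],[0,0,0]],[0,[0,0,3],[0,0,0]],[0,[0,0,3.5],[0,0,0]],[0,[0,0,3.5],[0,0,0]],[0,[-3,0.3,1],[0,0,0]],[0,[-3,0.3,1],[0,0,0]],[0,[-3,0.3,1],[0,0,0]],[0,[-3,0.3,0],[0,0,0]],[0,[0,0,0],[0,0,0]]]'
python3 - <<'E'
from h import *
side("s7",False)
E
```

```text
time: 21.52
ee_pos: [0.4148, 0.1749, 0.1382]
orientation: [0.999, -0.055, -0.001, 0.0]
wrist_force: [0.6, 0.0, 0.9]
gripper_width: 0.007
grip_force: 0.0
plate along/lat [ 70.  104.8] [36.4 66. ]
plate along/lat [70.4  0.9] [37.3 66.2]
tcp [-142.2  103.7] [ 0.1 -0.1  0.8]
```

View pics/s7.png

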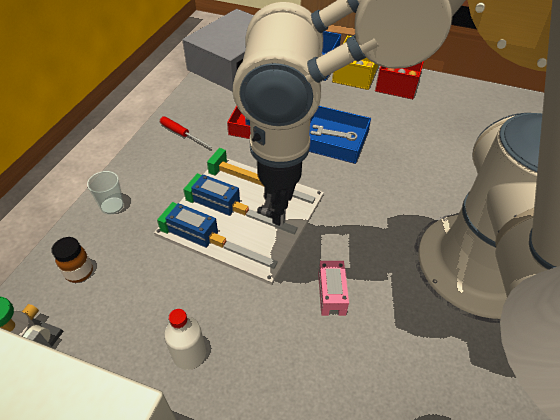

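Two saddles, at (190,225) and (213,193), are against their green stops and measure 70 mm along the track. The faulty one was measured in the red tray earlier, and the robot is touching nothing.

```bash
python3 -c "
from rig import bot
print(bot.job_done())"
```

```text
the job is handed in; nothing more can be done
None
```

The right-hand saddle jammed and now lies upright in the red tray; the middle and left saddles fit and are home against their green stops. The job was handed in after about 22 s of the 69 s allowed; no verdict was shown.

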